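# Set the portion stop and hold a cheese in the corner of the wire cutter

### The arm

A 6-joint arm with a two-finger parallel gripper is mounted at the origin on a cart in front of the work surface, level with it; the furniture and walls round the work are solid. World frame = base frame: x ahead of the robot, y to its left, z up, the work surface at z = 0. Lengths are in m, angles in rad, forces in N, time in s.
With the tool pointing down it reaches from about 0.35 to 0.925 m from the base axis. Payload 6.4 kg.
Tool frame: the origin (TCP) lies midway between the tips of the shut fingers; the grasp point (between the pads) lies 19 mm behind it; z points along the fingers, x is the direction in which the jaws open and shut, and the axes are right-handed (so a half turn about z gives the same grasp; the last joint's range is limited). The gripper opens to 85 mm and grips with 20 to 120 N. Pads are 22 mm wide; open, the fingers measure 114 mm over their backs; the gripper's body (76 mm by 85 mm) begins 54 mm behind the grasp point. The pads swing forward as they close: fully open they stand 13 mm farther back than shut.
Start: joints at [-1.479, 0.245, 1.558, -0, 1.339, -0.174], TCP at [0.171, -0.627, 0.231] pointing down, gripper open.
Joint ranges: [-3.13, 3.13], [-1.02, 2.26], [0.13, 2.54], [-0.95, 4.09], [0.21, 2.88], [-2.74, 2.74]. Speed limits (rad/s): [2.57, 2.57, 3.14, 3.14, 3.14, 3.14].

### API

Orientations are given as a unit quaternion [w, x, y, z].
In Python, from rig import manip gives the robot as it stands.
- The arm moves only by the tool servo_tool, never from a script. Its argument "commands" is a list of rows, each an object with "translation": the shift along the tool's x, y, z in units of 40 mm (1.0 is 40 mm), a list of three; "yaw": the turn about the tool's z in units of 6 degrees (1.0 is 6 degrees). In form: [{"translation": [x, y, z], "yaw": yaw}, ...]. A call has exactly 10 rows; each row is the pose to reach, as a shift and turn from the pose commanded when the call began, along the tool's axes at that moment; what a row does not reach only later rows make up. A row lasts 1/12 s, in which the tool goes at most 41.7 mm and 7.16 degrees, less where a joint would pass 70% of its speed; a pose out of reach is approached as far as the arm can. A call with a gripper value outside its range is refused whole. "fingers" is the finger opening in mm, from 0 to 85.4, set as the call begins (left out, the last holds). The fingers move at their own pace and stop on an object; "force" is the grip in N (left out, the last holds). Time passes only in rows, so rows that repeat a pose let the fingers close, or fill a call up. It gives the time, the measured TCP pose, the force and the opening at its end, in the units of the state.
- manip.get_state(): the state, without advancing time (a new reading comes with each control period).
- manip.grab_frame(name): name is "side" or "top"; returns (picture, depth): 400x640x3 uint8, red, green, blue; 400x640 float32, m along the optical axis (not along the pixel's ray), 0 where there is no reading.
- manip.get_calibration(name): a dict with "intrinsics" (3x3 intrinsics, pixels), "eye" and "rotation" of the camera in the world. Camera axes: x right, y down, z forward; pixel columns grow to the right and rows downward; lengths in m; the calibration is good to about 2 mm. A picture is of the moment at which its call begins. get_calibration takes no time and is no camera call.
- manip.hand_in(): hands the job in, once; it reports no verdict.
The state is a dict: "t": time; "joint_positions": joint angles; "joint_vel": joint speeds; "tau": joint torques, N m; "position": TCP position; "orientation": TCP orientation; "force": force on the tool from outside, world axes, zero at the start; "wrist_torque": the same for the moment, N m; "finger_gap": finger opening in m.
Only numpy, scipy, OpenCV 4.12 (cv2) and the standard library are available. Lean on these libraries where they do the work, as an engineer would, in place of code of your own. Each camera call takes 0.05 s, during which the arm holds its last target.

### The job

Portion a cheese on the wire cutter: first slide the portion stop fully to its right-hand end, away from the wire groove, for the largest portion. Then lay the smooth pale block of cheese flat on the marble slab, its long side along the fence, slide it until it is flush against both fence and stop, and hold it there for the cut with one firm diagonal push, down onto the slab and into that corner at once, with the fingers on the long part left of the groove, clear of the wire's line. The program finishes while still holding this push: do not let go; do not crush the cheese, leave the wire bow folded back and the other cheeses where they are.

Things in the scene. Friction and masses are not known exactly. Their poses are not given: they have to be found in the camera images.
- cutter: The wire cheese cutter, fixed on the counter; place and yaw vary. White marble slab on feet, fence at its far side, stop at its right. Origin on the counter under the slab; x away from the robot, y left, z up. Slab: x -85 to +95 mm, y -145 to +140 mm, top at z = 20 mm. A wire groove 4 mm wide crosses it along x at y = -60 mm; right of it works the portion stop, left of it is free slab.
- slab: The marble slab, same origin and axes as the cutter. Slab, fence and stop plate are polished: the block slides on them with friction 0.2 to 0.3, while fingertips hold its top better (about 0.6).
- fence: The cutter's upright aluminium fence along y at the slab's far side, same origin and axes as the cutter: its front face lies at x = +55 mm, it is 10 mm thick and rises 36 mm above the slab (to z = 56 mm), with a narrow slit for the wire at y = -60 mm.
- portion_stop (a joint): The portion stop's place along the fence, m: 0 = nearest the groove (face 5 mm right of it), growing to the right (cutter's -y) to 0.045 at its end stop (face 50 mm right of the groove, y = -110 mm). Starts between 0 and 0.022. Rubs with about 2.5 N and stays where it is left; more than that pushes it along.
- stop_plate: The stop's upright steel plate with its grip: 60 mm along x, 10 mm along y, rising 37.5 mm above the slab, at right angles to the fence on its robot side. Origin at slab height in the fence's front face, on the plate's left (working) face; axes as the cutter's.
- stop_grip (a point): Centre of the stop's black upright grip tab, which stands on top of the plate: 26 mm along x, 12 mm along y, 30 mm high (from z = 57 to 87 mm above the counter), free on both y sides above the plate; 46 mm in front of the fence face. Axes as the cutter's.
- stop_face (a point): Point on the stop's working face (its left side, facing +y of the cutter), 29 mm in front of the fence face and 20 mm above the slab. A block seated in the corner has its right end here.
- groove (a point): Point of the wire groove at slab height, 29 mm in front of the fence face. Axes as the cutter's. Holding, the fingers press at least 12 mm to its left (+y).
- block_centre (a point): Centre (half-way up) of the smooth pale rectangular block of cheese: 58 mm along x, 105 along y, 52 high, firm, 0.23 to 0.46 kg. It lies flat on the counter left of the cutter, at the near or the far of two places; the other holds the herb block. Seated in the corner, with the stop at its end, its centre is at x = 26, y = -57.5, z = 46 mm of the cutter.
- block: The same block; origin at the centre of its underside, z up, y along its length.
- bow (a joint): Hinge of the wire bow, rad: 0 = folded back as it starts, growing as it is pulled down to the slab (1.92). The bow is a steel rod arch with a black handle, hinged behind the fence at x = 82, y = -60, z = 34 mm of the cutter, leaning back 20 degrees from vertical, up to about 290 mm above the counter. Leave it.
- herb_block: Bystander: taller cheese block, 67 x 86 x 66 mm, with a speckled herb top; origin at its underside's centre.
- pale_wedge: Bystander: thin pale wedge, 72 x 107 x 40 mm, right of the cutter; origin underneath.
- wax_wedge: Bystander: dark wax-dipped wedge, 137 x 141 x 56 mm, front right; origin underneath.
- foil_round: Bystander: white foil-wrapped round cheese, 152 x 117 x 63 mm, back right; origin underneath.

How it is judged:
On the way, in this order (a step that is already met when the one before it is completed fails the run):
1. the portion stop stands at its right-hand end, the cheese not yet on the slab (value of joint portion_stop above 0.042 m and horizontal distance between block_centre and groove above 0.15 m), for 0.2 s.
2. the block of cheese lies flat on the slab (contact force between block and slab above 1 N and z of block_centre in the frame of cutter below 0.05 m and angle between block's own z axis and vertical below 0.08 rad), for 0.2 s.
At the end, for the whole second after the job is handed in: Still pushing: stop within 3 mm of its end; block flat, at rest, along the fence within 0.05 rad, within 3.5 mm of fence and stop, bearing on fence > 1 N, stop > 0.5 N, slab > 7 N; robot pushes it > 3 N, fingers 12 mm or more left of the groove; bow folded back (value of joint portion_stop above 0.042 m and x of block_centre in the frame of cutter above 0.0225 m and y of block_centre in the frame of cutter below -0.054 m and z of block_centre in the frame of cutter between 0.042 and 0.049 m and angle between the y axis of block and the y axis of cutter, either way round below 0.05 rad and angle between block's own z axis and vertical below 0.05 rad and contact force between block and fence above 1 N and contact force between block and stop_plate above 0.5 N and contact force between block and slab above 7 N and contact force between block and the fingers above 3 N and linear speed of block below 0.01 m/s and y of the grasp point in the frame of groove above 0.012 m and value of joint bow below 0.2 rad); the arm keeps its last pose, push and grip.
It fails at once if the cheese is crushed (pressed on the slab with more than 80 N) (contact force between block and slab above 80 N).
It fails at once if the wire bow is pulled down (value of joint bow above 0.3 rad).
It fails at once if another cheese is pushed away by more than 20 mm (distance of any of herb_block, pale_wedge, wax_wedge, foil_round from where it was at the start of the episode above 0.02 m).
It also fails if it takes over 64 s, if anything falls off the work surface, if the arm or the gripper's body presses on something with over 40 N, if the wrist force passes 120 N, or if a joint passes its speed limit or range.

## Working session

There is one attempt and no reset: what is moved stays moved. The work goes in short steps, Python scripts to look and compute and a tool call to move; the robot and the scene stay as the last step left them, time stands still between calls to the robot, and variables do not carry over. Pictures are saved under pics/ and viewed, and the job is handed in when it is done.

Besides the shell and the picture viewer there is one more tool, called after "Call:" as name(argument=value, ...), one argument or row to a line, values as JSON. servo_tool: Moves the arm, as the interface text tells. Its arguments: {"type":"object","properties":{"commands":{"type":"array","items":{"type":"object","properties":{"translation":{"type":"array","items":{"type":"number"}},"yaw":{"type":"number"}}}},"fingers":{"type":"number"},"force":{"type":"number"}},"required":["commands"]}

```bash
mkdir -p pics; ls
python3 - <<'E'
from rig import manip
import cv2,numpy as np
s=manip.get_state();print(s)
for n in("side","top"):
    p,d=manip.grab_frame(n);cv2.imwrite(f"pics/{n}0.png",p[:,:,::-1]);np.savez(f"pics/{n}0.npz",p=p,d=d)
    print(n,manip.get_calibration(n))
E
```

```text
pics
{'t': 0.0, 'joint_positions': array([-1.47910030e+00,  2.45819800e-01,  1.55903608e+00, -1.14710996e-05,
        1.33868190e+00, -1.74087646e-01]), 'joint_vel': array([-0.00093561, -0.0001243 , -0.00033432,  0.00027473,  0.00013335,
       -0.00075935]), 'tau': array([ 1.98174297e-03, -4.29497695e+01, -3.26127112e+01, -1.65064796e-05,
        5.39823333e-03, -3.57274125e-06]), 'position': array([ 0.17069087, -0.62660405,  0.23016479]), 'orientation': array([-7.11665570e-04,  7.94564933e-01, -6.07178410e-01, -6.62905590e-04]), 'force': array([ 0.10659981, -0.86571203, -0.2173021 ]), 'wrist_torque': array([ 0.02481072, -0.01053475,  0.00069949]), 'finger_gap': 0.08553064892534384}
side {'intrinsics': array([[429.86754092,   0.        , 320.39721502],
       [  0.        , 429.86754092, 198.94162646],
       [  0.        ,   0.        ,   1.        ]]), 'eye': array([0.15366469, 0.82347433, 0.78885031]), 'rotation': array([ 0.08298877, -0.17337502,  0.87781654, -0.43873921])}
top {'intrinsics': array([[413.64557373,   0.        , 323.12516455],
       [  0.        , 413.64557373, 197.12935562],
       [  0.        ,   0.        ,   1.        ]]), 'eye': array([ 0.36679528, -0.06706636,  1.08214752]), 'rotation': array([-0.04928022,  0.7095017 , -0.70233812,  0.02999953])}
```

View pics/side0.png

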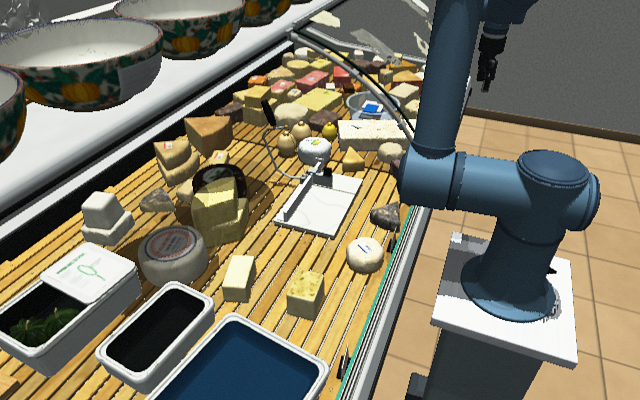

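View pics/top0.png

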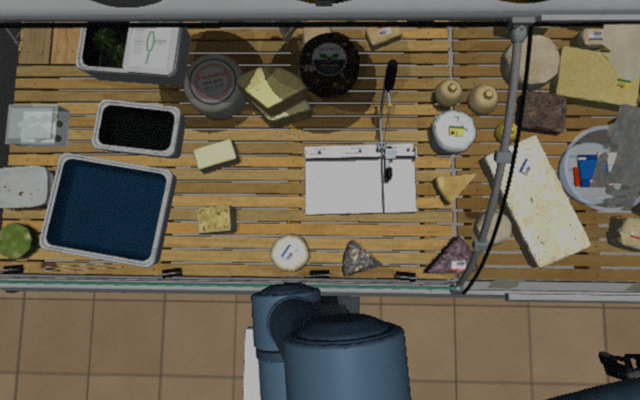

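The side view shows the pale block near (238,278) and the herb block at (305,292). In the top view the pale block, at the far place, is near (215,155), the slab spans (305–415, 145–213), and the grip is near (388,173). Next I zoom in and build point clouds.

```bash
cat > h.py <<'E'
import numpy as np,cv2
from scipy.spatial.transform import Rotation as R
from rig import manip
def cam(n):
    c=manip.get_calibration(n);q=c["rotation"];return c["intrinsics"],np.array(c["eye"]),R.from_quat([q[1],q[2],q[3],q[0]]).as_matrix()
def cloud(n,d):
    K,e,M=cam(n);v,u=np.mgrid[:400,:640]
    r=np.stack([(u-K[0,2])/K[0,0],(v-K[1,2])/K[1,1],np.ones_like(u)],-1)
    return (r*d[...,None])@M.T+e
def ray(n,u,v,z):
    K,e,M=cam(n);r=M@np.array([(u-K[0,2])/K[0,0],(v-K[1,2])/K[1,1],1]);return e+r*(z-e[2])/r[2]
def proj(n,P):
    K,e,M=cam(n);p=K@(M.T@(np.array(P)-e));return p[:2]/p[2]
E
python3 - <<'E'
from h import *
D=np.load("pics/top0.npz");p,d=D["p"],D["d"];P=cloud("top",d)
im=p[120:240,180:440,::-1];cv2.imwrite("pics/topz.png",cv2.resize(im,None,fx=3,fy=3,interpolation=cv2.INTER_CUBIC))
for u,v in((215,155),(215,218),(250,190),(340,190),(400,190),(388,173),(330,152),(400,165)): print(u,v,P[v,u].round(4))
D=np.load("pics/side0.npz");p,d2=D["p"],D["d"]
im=p[140:320,200:400,::-1];cv2.imwrite("pics/sidez.png",cv2.resize(im,None,fx=3.3,fy=3.3,interpolation=cv2.INTER_CUBIC))
# block top
def rect(m,name):
    pts=P[m][:,:2].astype(np.float32);r=cv2.minAreaRect(pts*1000);print(name,m.sum(),r,np.median(P[m][:,2]))
z=P[...,2];uu,vv=np.meshgrid(np.arange(640),np.arange(400))
rect((abs(z-.052)<.008)&(uu>185)&(uu<245)&(vv>130)&(vv<180),"block")
rect((abs(z-.066)<.008)&(uu>185)&(uu<245)&(vv>190)&(vv<245),"herb")
rect((abs(z-.020)<.006)&(uu>295)&(uu<425)&(vv>135)&(vv<220),"slab")
rect((abs(z-.056)<.006)&(uu>295)&(uu<425)&(vv>135)&(vv<165),"fence")
m=(abs(z-.0575)<.006)&(uu>380)&(uu<425)&(vv>160)&(vv<205);print(P[m].round(3))
m=(z>.07)&(z<.1)&(uu>370)&(uu<425)&(vv>150)&(vv<205);print(P[m].round(3))
E
```

```text
215 155 [0.5891 0.2399 0.05  ]
215 218 [0.4269 0.229  0.0646]
250 190 [5.059e-01 1.573e-01 4.000e-04]
340 190 [ 0.5054 -0.0808  0.0191]
400 190 [ 0.5069 -0.2357  0.0175]
388 173 [ 0.5393 -0.1962  0.0861]
330 152 [ 0.6049 -0.054   0.0218]
400 165 [ 0.5716 -0.2356  0.0217]
block 841 ((591.5217895507812, 241.1990966796875), (56.54487991333008, 102.71652221679688), 17.066381454467773) 0.05102583250911197
herb 843 ((424.518310546875, 231.8413543701172), (64.1415786743164, 82.66136169433594), 5.620169162750244) 0.06513236217299778
slab 6440 ((535.7075805664062, -132.30563354492188), (180.7238006591797, 285.07183837890625), 1.9734375476837158) 0.019593283872515688
fence 485 ((582.2951049804688, -131.76901245117188), (46.29924011230469, 273.65509033203125), 6.652023792266846) 0.055056037019744375
[[ 0.575 -0.195  0.056]
 [ 0.575 -0.198  0.058]
 [ 0.575 -0.2    0.056]
 [ 0.575 -0.203  0.057]
 [ 0.572 -0.195  0.058]
 [ 0.572 -0.198  0.056]
 [ 0.572 -0.2    0.058]
 [ 0.573 -0.203  0.054]
 [ 0.57  -0.195  0.057]
 [ 0.57  -0.198  0.057]
 [ 0.57  -0.2    0.058]
 [ 0.57  -0.203  0.055]
 [ 0.567 -0.
[... 1641 characters left out ...]
87]
 [ 0.539 -0.201  0.088]
 [ 0.54  -0.204  0.082]
 [ 0.54  -0.207  0.081]
 [ 0.538 -0.195  0.077]
 [ 0.537 -0.197  0.082]
 [ 0.537 -0.199  0.085]
 [ 0.537 -0.201  0.086]
 [ 0.537 -0.204  0.083]
 [ 0.538 -0.207  0.081]
 [ 0.536 -0.195  0.078]
 [ 0.534 -0.196  0.085]
 [ 0.535 -0.199  0.084]
 [ 0.534 -0.201  0.087]
 [ 0.534 -0.203  0.087]
 [ 0.535 -0.206  0.084]
 [ 0.533 -0.195  0.078]
 [ 0.532 -0.197  0.083]
 [ 0.532 -0.198  0.088]
 [ 0.532 -0.201  0.086]
 [ 0.532 -0.203  0.085]
 [ 0.533 -0.207  0.079]
 [ 0.531 -0.195  0.076]
 [ 0.53  -0.196  0.084]
 [ 0.53  -0.199  0.083]
 [ 0.53  -0.202  0.081]
 [ 0.53  -0.204  0.084]
 [ 0.529 -0.198  0.073]
 [ 0.529 -0.2    0.076]
 [ 0.529 -0.202  0.075]]
```

```bash
sleep 0
```

```text
(no output)
```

View pics/topz.png

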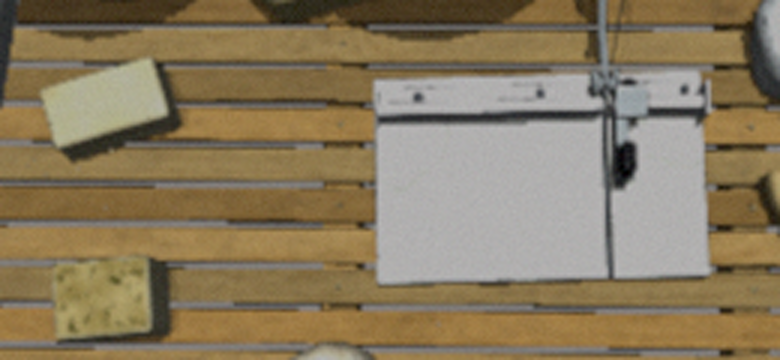

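View pics/sidez.png

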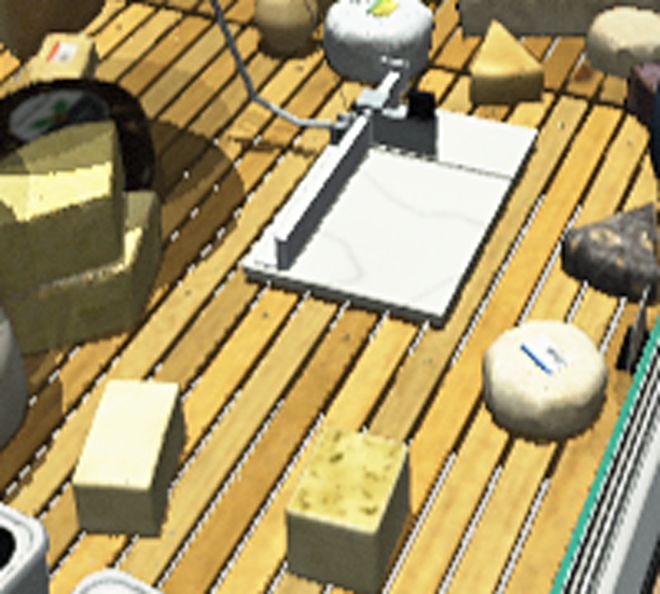

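The stop begins near 0, and the block is at (0.59, 0.24) with yaw about 17°. I refine the cutter pose and check the overhead rail between the arm and the work.

Run:
```python
from h import *
D=np.load("pics/top0.npz");p,d=D["p"],D["d"];P=cloud("top",d);z=P[...,2]
uu,vv=np.meshgrid(np.arange(640),np.arange(400))
for u,v in((519,40),(515,70),(503,157),(498,185),(485,235),(470,270),(460,290),(452,188),(392,75),(384,110)):
    w=P[v-4:v+5,u-6:u+7].reshape(-1,3);i=w[:,2].argmax();print(u,v,w[i].round(3))
# slab outer lines: near edge, left, right
m=(abs(z-.020)<.007)&(uu>295)&(uu<425)&(vv>170)&(vv<220)
near=[];
for u in range(312,412):
    c=np.where(m[:,u])[0]; near.append(ray("top",u,c.max()+.5,.02)[:2])
near=np.array(near);f=np.polyfit(near[:,1],near[:,0],1);print("near yaw",-f[0]);r=near[:,0]-np.polyval(f,near[:,1]);k=abs(r)<.003;f=np.polyfit(near[k,1],near[k,0],1);print("near yaw",-f[0],f)
L=[];Rr=[]
for v in range(175,205):
    c=np.where(m[v])[0];L.append(ray("top",c.min()-.5,v,.02)[:2]);Rr.append(ray("top",c.max()+.5,v,.02)[:2])
for E in(L,Rr):
    E=np.array(E);f2=np.polyfit(E[:,0],E[:,1],1);print("side",f2, np.polyval(f2,.5357))
# fence top
m=(abs(z-.056)<.006)&(uu>300)&(uu<375)&(vv>140)&(vv<162)
q=P[m];f3=np.polyfit(q[:,1],q[:,0],1);print("fence mid",f3, q[:,0].min())
th=-f[0] if False else -np.polyfit(near[k,1],near[k,0],1)[0]
# dark groove
g=p.mean(2);G=[]
for v in range(185,208):
    u=378+np.argmin(g[v,378:392]);G.append(ray("top",u,v,.02)[:2])
G=np.array(G);print("groove",np.median(G,0))
K=manip.get_calibration("top")
# block colour check
c=np.array([.5915,.2412,.052]);print(proj("top",c),proj("side",c))
```

```text
519 40 [ 0.367 -0.067  1.082]
515 70 [ 0.367 -0.067  1.082]
503 157 [ 0.367 -0.067  1.082]
498 185 [ 0.489 -0.381  0.295]
485 235 [ 0.397 -0.379  0.221]
470 270 [ 0.367 -0.067  1.082]
460 290 [ 0.264 -0.357  0.083]
452 188 [ 0.499 -0.366  0.043]
392 75 [ 0.719 -0.182  0.268]
384 110 [ 0.665 -0.185  0.21 ]
near yaw 0.03651478178146954
near yaw 0.03485834912410784 [-0.03485835  0.44036058]
side [ 0.034435   -0.00855663] 0.009890195759824144
side [ 0.03700287 -0.29377345] -0.27395101369852826
fence mid [-0.03704651  0.5852131 ] 0.5800666139272139
groove [ 0.49056899 -0.18910237]
[214.30578462 153.89308462] [238.89132929 269.19879593]
```

Run:
```python
from h import *
for n in("top","side"):
    D=np.load(f"pics/{n}0.npz");P=cloud(n,D["d"]);z=P[...,2]
    m=(D["d"]>0)&(z>.12)&(z<.6)&(P[...,0]>.15)&(P[...,0]<1.0)&(P[...,1]<-.25)&(P[...,1]>-.6)
    q=P[m]
    for a in np.arange(.15,1,.05):
        s=q[(q[:,0]>=a)&(q[:,0]<a+.05)]
        if len(s):print(n,round(a,2),len(s),s.min(0).round(3),s.max(0).round(3))
```

```text
top 0.15 1683 [ 0.15  -0.6    0.245] [ 0.2   -0.318  0.584]
top 0.2 182 [ 0.2   -0.457  0.518] [ 0.202 -0.405  0.561]
top 0.3 188 [ 0.305 -0.478  0.12 ] [ 0.349 -0.372  0.185]
top 0.35 379 [ 0.35  -0.397  0.152] [ 0.399 -0.364  0.238]
top 0.4 362 [ 0.4   -0.599  0.21 ] [ 0.45  -0.372  0.287]
top 0.45 921 [ 0.45  -0.6    0.257] [ 0.5   -0.371  0.323]
top 0.5 1260 [ 0.5   -0.6    0.293] [ 0.55  -0.364  0.353]
top 0.55 1258 [ 0.55  -0.6    0.325] [ 0.6   -0.372  0.378]
top 0.6 575 [ 0.6   -0.591  0.348] [ 0.65  -0.372  0.396]
top 0.65 1309 [ 0.65  -0.58   0.372] [ 0.7   -0.371  0.414]
top 0.7 3934 [ 0.7   -0.578  0.388] [ 0.75  -0.25   0.518]
top 0.75 2390 [ 0.75  -0.564  0.424] [ 0.769 -0.25   0.44 ]
side 0.15 1166 [ 0.15  -0.6    0.242] [ 0.2   -0.252  0.575]
side 0.2 109 [ 0.2   -0.545  0.461] [ 0.216 -0.415  0.54 ]
side 0.3 74 [ 0.331 -0.4    0.125] [ 0.349 -0.368  0.183]
side 0.35 229 [ 0.35  -0.398  0.143] [ 0.4   -0.36   0.239]
side 0.4 181 [ 0.401 -0.598  0.205] [ 0.45  -0.368  0.283]
side 0.45 254 [ 0.45  -0.599  0.248] [ 0.5   -0.369  0.322]
side 0.5 296 [ 0.5   -0.6    0.288] [ 0.55  -0.36   0.351]
side 0.55 243 [ 0.551 -0.599  0.321] [ 0.6   -0.367  0.375]
side 0.6 171 [ 0.6   -0.598  0.348] [ 0.65  -0.368  0.391]
side 0.65 255 [ 0.65  -0.598  0.364] [ 0.699 -0.368  0.415]
side 0.7 1088 [ 0.7   -0.599  0.385] [ 0.75  -0.252  0.525]
side 0.75 1101 [ 0.75  -0.6    0.368] [ 0.8   -0.25   0.526]
side 0.8 269 [ 0.8   -0.6    0.437] [ 0.848 -0.25   0.472]
side 0.9 21 [ 0.938 -0.592  0.12 ] [ 0.95  -0.499  0.124]
side 0.95 116 [ 0.951 -0.599  0.12 ] [ 1.    -0.495  0.125]
```

```bash
cat >> h.py <<'E'
O=np.array([.530,-.1298]);TH=.0352
def c2w(x,y,z):
    c,s=np.cos(TH),np.sin(TH);return np.array([O[0]+x*c-y*s,O[1]+x*s+y*c,z])
def w2c(p):
    c,s=np.cos(TH),np.sin(TH);d=np.array(p[:2])-O;return np.array([d[0]*c+d[1]*s,-d[0]*s+d[1]*c,p[2]])
def plan(targets,phis=None):
    s=manip.get_state();q=s["orientation"];M=R.from_quat([q[1],q[2],q[3],q[0]]).as_matrix()
    p0=s["position"];phi0=np.degrees(np.arctan2(M[1,0],M[0,0]))
    print("t",round(s["t"],2),"pos",p0.round(4),"cut",w2c(p0).round(4),"phi",phi0.round(2),"F",s["force"].round(1),"gap",round(s["finger_gap"],4),"tilt",M[:,2].round(3),"j",s["joint_positions"].round(2))
    for i,t in enumerate(targets):
        o=(M.T@(np.array(t)-p0))/.04
        print(i,np.round(t,4),"->",o.round(3),"yaw",None if phis is None or phis[i] is None else round(-(phis[i]-phi0)/6,2))
E
python3 - <<'E'
from h import *
plan([(.18,-.45,.33),(.22,-.38,.33),(.38,-.22,.33)],[None,None,2])
E
```

```text
t 0.1 pos [ 0.1707 -0.6267  0.2303] cut [-0.3766 -0.4839  0.2303] phi -74.77 F [-0.4 -0.4 -0.3] gap 0.0857 tilt [-0.     0.002 -1.   ] j [-1.48  0.25  1.56  0.    1.34 -0.17]
0 [ 0.18 -0.45  0.33] -> [-4.205 -1.385 -2.484] yaw None
1 [ 0.22 -0.38  0.33] -> [-5.631 -2.81  -2.482] yaw None
2 [ 0.38 -0.22  0.33] -> [-8.44  -7.72  -2.475] yaw -12.8
```

Call:
servo_tool(
  commands=[
    {"translation": [-0.5,-0.2,-0.8],"yaw": -1},
    {"translation": [-1.2,-0.4,-1.5],"yaw": -2},
    {"translation": [-2.0,-0.6,-2.1],"yaw": -3},
    {"translation": [-2.9,-0.9,-2.5],"yaw": -4},
    {"translation": [-3.8,-1.2,-2.5],"yaw": -5},
    {"translation": [-4.5,-1.7,-2.5],"yaw": -6},
    {"translation": [-5.1,-2.3,-2.5],"yaw": -7},
    {"translation": [-5.6,-2.9,-2.5],"yaw": -8},
    {"translation": [-6.1,-3.7,-2.5],"yaw": -9},
    {"translation": [-6.6,-4.5,-2.5],"yaw": -10},
  ],
  fingers=0,
)

```text
t: 0.93
position: [0.2754, -0.3236, 0.331]
orientation: [0.0, 0.992, -0.127, 0.0]
force: [-0.0, -1.0, -0.5]
finger_gap: 0.0001
```

Run:
```python
from h import *
plan([c2w(-.05,-.045,.33),c2w(.009,-.045,.15),c2w(.009,-.045,.064)],[2,2,2])
```

```text
t 0.93 pos [ 0.2754 -0.3236  0.331 ] cut [-0.2612 -0.1847  0.331 ] phi -14.56 F [-0.  -1.  -0.5] gap 0.0001 tilt [ 0. -0. -1.] j [-1.13 -0.38  1.98  0.    1.55 -0.88]
0 [ 0.4816 -0.1765  0.33  ] -> [ 4.065 -4.855  0.025] yaw -2.76
1 [ 0.5406 -0.1745  0.15  ] -> [ 5.478 -5.276  4.525] yaw -2.76
2 [ 0.5406 -0.1745  0.064 ] -> [ 5.478 -5.277  6.675] yaw -2.76
```

Call:
servo_tool(
  commands=[
    {"translation": [0.5,-0.7,0],"yaw": -0.5},
    {"translation": [1.1,-1.3,0],"yaw": -1},
    {"translation": [1.7,-2.0,0],"yaw": -1.5},
    {"translation": [2.3,-2.7,0],"yaw": -2},
    {"translation": [2.9,-3.4,0.2],"yaw": -2.76},
    {"translation": [3.5,-4.1,0.8],"yaw": -2.76},
    {"translation": [4.1,-4.7,1.4],"yaw": -2.76},
    {"translation": [4.7,-5.1,2.1],"yaw": -2.76},
    {"translation": [5.3,-5.28,2.8],"yaw": -2.76},
    {"translation": [5.48,-5.28,3.7],"yaw": -2.76},
  ],
)

```text
t: 1.77
position: [0.5442, -0.1759, 0.1832]
orientation: [0.001, 1.0, 0.017, 0.002]
force: [0.5, -0.5, 0.0]
finger_gap: 0.0
```

Run:
```python
from h import *
plan([c2w(.009,-.045,.066),c2w(.009,-.08,.066)],[2,2])
```

```text
t 1.77 pos [ 0.5442 -0.1759  0.1832] cut [ 0.0126 -0.0466  0.1832] phi 1.96 F [ 0.5 -0.5  0. ] gap 0.0 tilt [ 0.004 -0.001 -1.   ] j [-0.51  0.11  1.8   0.    1.22 -0.55]
0 [ 0.5406 -0.1745  0.066 ] -> [-0.1   -0.044  2.929] yaw -0.01
1 [ 0.5418 -0.2094  0.066 ] -> [-0.1    0.831  2.93 ] yaw -0.01
```

Call:
servo_tool(
  commands=[
    {"translation": [0,-0.03,0.6],"yaw": 0},
    {"translation": [0,-0.05,1.3],"yaw": 0},
    {"translation": [0,-0.05,1.9],"yaw": 0},
    {"translation": [0,-0.05,2.4],"yaw": 0},
    {"translation": [0,-0.05,2.8],"yaw": 0},
    {"translation": [0,-0.05,2.93],"yaw": 0},
    {"translation": [0,-0.05,2.93],"yaw": 0},
    {"translation": [0,-0.05,2.93],"yaw": 0},
    {"translation": [0,-0.05,2.93],"yaw": 0},
    {"translation": [0,-0.05,2.93],"yaw": 0},
  ],
)

```text
t: 2.6
position: [0.5417, -0.1754, 0.0676]
orientation: [0.001, 1.0, 0.016, 0.001]
force: [0.1, 0.1, -0.1]
finger_gap: 0.0002
```

Run:
```python
from h import *
plan([c2w(.009,-.085,.066),c2w(.009,-.1,.066)],[2,2])
p,d=manip.grab_frame("side");cv2.imwrite("pics/s1.png",cv2.resize(p[120:260,240:420,::-1],None,fx=4,fy=4))
```

```text
t 2.6 pos [ 0.5417 -0.1754  0.0676] cut [ 0.0101 -0.0459  0.0676] phi 1.79 F [ 0.1  0.1 -0.1] gap 0.0002 tilt [ 0.002 -0.001 -1.   ] j [-0.51  0.26  1.86 -0.    1.01 -0.54]
0 [ 0.542  -0.2144  0.066 ] -> [-0.025  0.976  0.042] yaw -0.03
1 [ 0.5425 -0.2294  0.066 ] -> [-0.023  1.351  0.042] yaw -0.03
```

View pics/s1.png

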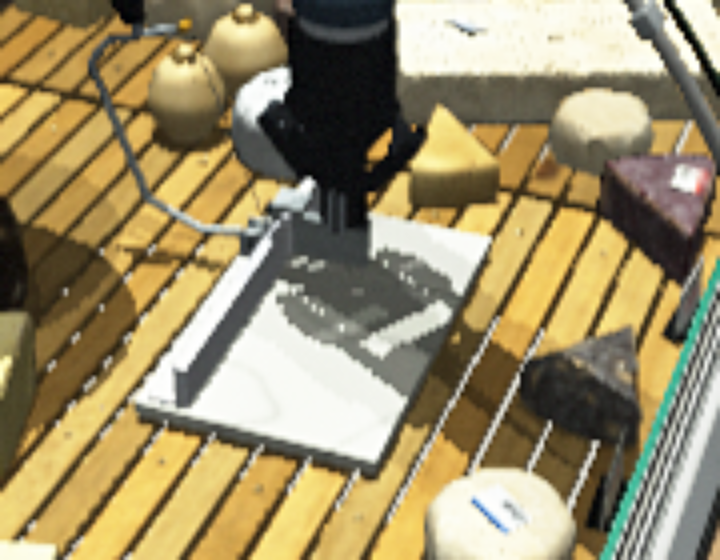

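The fingers (about 340,215 in the zoom) stand just in front of and left of the grip tab, above the plate. Pushing right.

Call:
servo_tool(
  commands=[
    {"translation": [0,0.1,0.03],"yaw": 0},
    {"translation": [0,0.2,0.03],"yaw": 0},
    {"translation": [0,0.3,0.03],"yaw": 0},
    {"translation": [0,0.4,0.03],"yaw": 0},
    {"translation": [0,0.5,0.03],"yaw": 0},
    {"translation": [0,0.6,0.03],"yaw": 0},
    {"translation": [0,0.7,0.03],"yaw": 0},
    {"translation": [0,0.8,0.03],"yaw": 0},
    {"translation": [0,0.9,0.03],"yaw": 0},
    {"translation": [0,1.0,0.03],"yaw": 0},
  ],
)

```text
t: 3.48
position: [0.5421, -0.2152, 0.0648]
orientation: [-0.0, 1.0, 0.016, 0.0]
force: [0.5, 2.1, -0.3]
finger_gap: 0.0002
```

Call:
servo_tool(
  commands=[
    {"translation": [0,0.05,0],"yaw": 0},
    {"translation": [0,0.1,0],"yaw": 0},
    {"translation": [0,0.15,0],"yaw": 0},
    {"translation": [0,0.2,0],"yaw": 0},
    {"translation": [0,0.25,0],"yaw": 0},
    {"translation": [0,0.28,0],"yaw": 0},
    {"translation": [0,0.3,0],"yaw": 0},
    {"translation": [0,0.32,0],"yaw": 0},
    {"translation": [0,0.33,0],"yaw": 0},
    {"translation": [0,0.33,0],"yaw": 0},
  ],
)

```text
t: 4.32
position: [0.5425, -0.2281, 0.0649]
orientation: [0.0, 1.0, 0.016, -0.0]
force: [0.5, 2.2, 0.3]
finger_gap: 0.0001
```

Run:
```python
from h import *
plan([c2w(.009,-.1,.066)],[2])
```

```text
t 4.32 pos [ 0.5425 -0.2281  0.0649] cut [ 0.009  -0.0987  0.0649] phi 1.79 F [0.5 2.2 0.3] gap 0.0001 tilt [-0. -0. -1.] j [-0.59  0.31  1.81 -0.    1.02 -0.62]
0 [ 0.5425 -0.2294  0.066 ] -> [ 0.     0.033 -0.028] yaw -0.03
```

Call:
servo_tool(
  commands=[
    {"translation": [0,0.03,0],"yaw": 0},
    {"translation": [0,0.06,0],"yaw": 0},
    {"translation": [0,0.08,0],"yaw": 0},
    {"translation": [0,0.1,0],"yaw": 0},
    {"translation": [0,0.1,0],"yaw": 0},
    {"translation": [0,0.1,0],"yaw": 0},
    {"translation": [0,0.1,0],"yaw": 0},
    {"translation": [0,0.1,0],"yaw": 0},
    {"translation": [0,0.1,0],"yaw": 0},
    {"translation": [0,0.1,0],"yaw": 0},
  ],
)

```text
t: 5.15
position: [0.5423, -0.2286, 0.0645]
orientation: [-0.003, 1.0, 0.016, -0.001]
force: [0.1, 15.6, 4.5]
finger_gap: 0.0001
```

Call:
servo_tool(
  commands=[
    {"translation": [0,-0.3,0],"yaw": 0},
    {"translation": [0,-0.6,0],"yaw": 0},
    {"translation": [0,-0.7,-0.5],"yaw": 0},
    {"translation": [0,-0.9,-1.2],"yaw": 0},
    {"translation": [0,-1.2,-2.0],"yaw": 0},
    {"translation": [0,-1.7,-2.6],"yaw": 0},
    {"translation": [0,-2.4,-3.0],"yaw": 0},
    {"translation": [0,-3.3,-3.3],"yaw": 0},
    {"translation": [0,-4.2,-3.4],"yaw": 0},
    {"translation": [0,-5.2,-3.4],"yaw": 0},
  ],
)

```text
t: 5.98
position: [0.5368, -0.0234, 0.2031]
orientation: [0.001, 1.0, 0.015, 0.002]
force: [0.8, -1.1, 0.1]
finger_gap: -0.0001
```

Run:
```python
from h import *
plan([(.5915,.2412,.16),(.5915,.2412,.010)],[17.1,17.1])
```

```text
t 5.98 pos [ 0.5368 -0.0234  0.2031] cut [0.0105 0.1061 0.2031] phi 1.71 F [ 0.8 -1.1  0.1] gap -0.0001 tilt [ 0.004 -0.002 -1.   ] j [-0.25  0.01  1.87 -0.    1.26 -0.28]
0 [0.5915 0.2412 0.16  ] -> [ 1.56  -6.574  1.068] yaw -2.56
1 [0.5915 0.2412 0.01  ] -> [ 1.544 -6.583  4.818] yaw -2.56
```

Call:
servo_tool(
  commands=[
    {"translation": [0.2,-0.8,0],"yaw": -0.4},
    {"translation": [0.4,-1.7,0],"yaw": -0.8},
    {"translation": [0.6,-2.6,0.2],"yaw": -1.2},
    {"translation": [0.8,-3.5,0.4],"yaw": -1.6},
    {"translation": [1.0,-4.4,0.6],"yaw": -2.0},
    {"translation": [1.3,-5.3,0.8],"yaw": -2.4},
    {"translation": [1.5,-6.1,1.0],"yaw": -2.55},
    {"translation": [1.55,-6.58,1.1],"yaw": -2.55},
    {"translation": [1.55,-6.58,1.1],"yaw": -2.55},
    {"translation": [1.55,-6.58,1.1],"yaw": -2.55},
  ],
  fingers=85,
)

```text
t: 6.82
position: [0.5894, 0.2415, 0.1564]
orientation: [0.001, 0.989, 0.15, -0.0]
force: [-0.7, -0.4, 0.5]
finger_gap: 0.0852
```

Run:
```python
from h import *
plan([(.5915,.2412,.08),(.5915,.2412,.010)],[17.1,17.1])
p,d=manip.grab_frame("side");cv2.imwrite("pics/s2.png",cv2.resize(p[120:320,180:420,::-1],None,fx=3,fy=3))
np.savez("pics/s2.npz",p=p,d=d)
p,d=manip.grab_frame("top");cv2.imwrite("pics/t2.png",cv2.resize(p[100:240,170:430,::-1],None,fx=3,fy=3))
np.savez("pics/t2.npz",p=p,d=d)
```

```text
t 6.82 pos [0.5894 0.2415 0.1564] cut [0.0724 0.369  0.1564] phi 17.21 F [-0.7 -0.4  0.5] gap 0.0852 tilt [-0.    -0.001 -1.   ] j [ 0.21  0.29  1.65 -0.    1.21 -0.09]
0 [0.5915 0.2412 0.08  ] -> [0.05  0.022 1.911] yaw 0.02
1 [0.5915 0.2412 0.01  ] -> [0.051 0.02  3.661] yaw 0.02
```

View pics/s2.png

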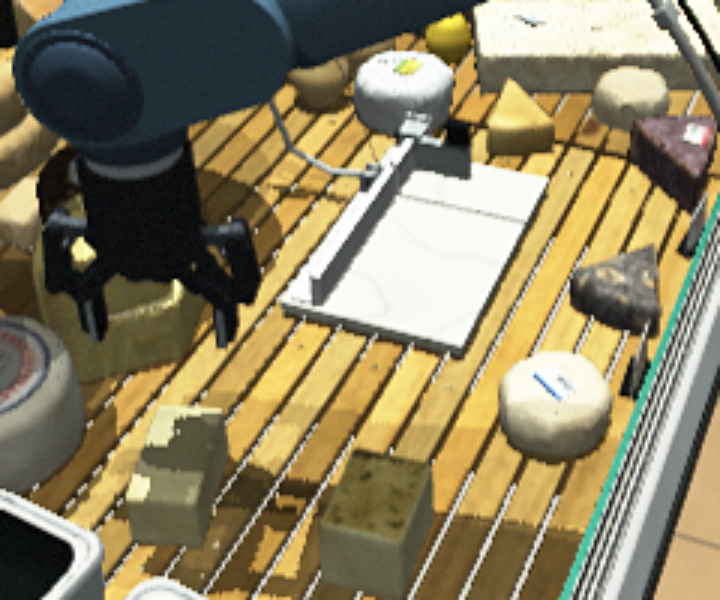

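View pics/t2.png

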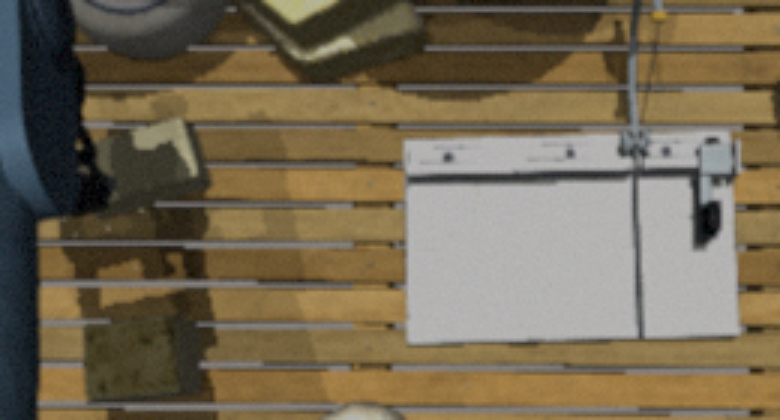

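The stop is now at the right end (tab near (708,215) in the top zoom), the bow is untouched, and the open gripper is above the block. Descending.

Call:
servo_tool(
  commands=[
    {"translation": [0.03,0,0.5],"yaw": 0},
    {"translation": [0.03,0,1.1],"yaw": 0},
    {"translation": [0.03,0,1.7],"yaw": 0},
    {"translation": [0.03,0,2.2],"yaw": 0},
    {"translation": [0.03,0,2.7],"yaw": 0},
    {"translation": [0.03,0,3.1],"yaw": 0},
    {"translation": [0.03,0,3.4],"yaw": 0},
    {"translation": [0.03,0,3.6],"yaw": 0},
    {"translation": [0.03,0,3.66],"yaw": 0},
    {"translation": [0.03,0,3.66],"yaw": 0},
  ],
)

```text
t: 7.75
position: [0.5911, 0.2408, 0.0105]
orientation: [0.0, 0.989, 0.148, -0.0]
force: [0.1, 0.0, 0.4]
finger_gap: 0.0849
```

Call:
servo_tool(
  commands=[
    {"translation": [0,0,0],"yaw": 0},
    {"translation": [0,0,0],"yaw": 0},
    {"translation": [0,0,0],"yaw": 0},
    {"translation": [0,0,0],"yaw": 0},
    {"translation": [0,0,0],"yaw": 0},
    {"translation": [0,0,0],"yaw": 0},
    {"translation": [0,0,0],"yaw": 0},
    {"translation": [0,0,0],"yaw": 0},
    {"translation": [0,0,0],"yaw": 0},
    {"translation": [0,0,0],"yaw": 0},
  ],
  fingers=50,
  force=40,
)

```text
t: 8.58
position: [0.5923, 0.2415, 0.012]
orientation: [-0.0, 0.989, 0.149, 0.001]
force: [0.6, -0.5, 6.1]
finger_gap: 0.0577
```

Run:
```python
from h import *
plan([(.5915,.2412,.09)],[17.1])
p,d=manip.grab_frame("side");cv2.imwrite("pics/s3.png",cv2.resize(p[180:320,180:340,::-1],None,fx=4,fy=4))
```

```text
t 8.58 pos [0.5923 0.2415 0.012 ] cut [0.0753 0.3689 0.012 ] phi 17.09 F [ 0.6 -0.5  6.1] gap 0.0577 tilt [ 0.003  0.001 -1.   ] j [ 0.21  0.49  1.68 -0.    0.96 -0.09]
0 [0.5915 0.2412 0.09  ] -> [-0.015  0.002 -1.95 ] yaw -0.0
```

View pics/s3.png

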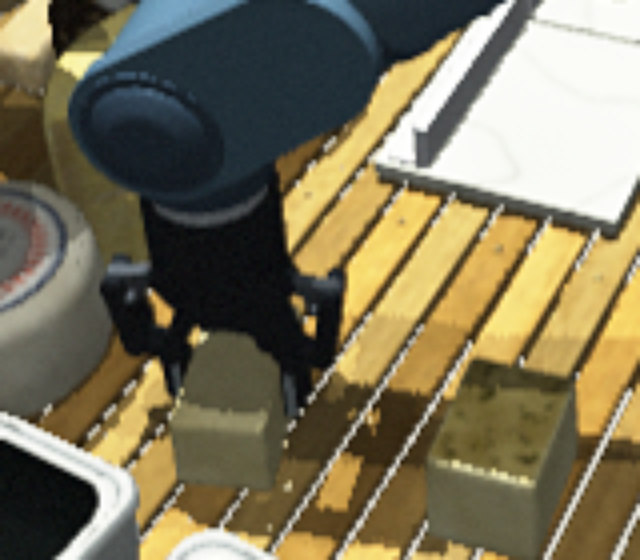

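Call:
servo_tool(
  commands=[
    {"translation": [0,0,-0.3],"yaw": 0},
    {"translation": [0,0,-0.7],"yaw": 0},
    {"translation": [0,0,-1.2],"yaw": 0},
    {"translation": [0,0,-1.7],"yaw": 0},
    {"translation": [0,0,-2.2],"yaw": 0},
    {"translation": [0,0,-2.5],"yaw": 0},
    {"translation": [0,0,-2.5],"yaw": 0},
    {"translation": [0,0,-2.5],"yaw": 0},
    {"translation": [0,0,-2.5],"yaw": 0},
    {"translation": [0,0,-2.5],"yaw": 0},
  ],
)

```text
t: 9.47
position: [0.5896, 0.2409, 0.1083]
orientation: [0.0, 0.989, 0.149, -0.002]
force: [0.6, -0.8, -4.0]
finger_gap: 0.0576
```

Run:
```python
from h import *
plan([c2w(-.002,.1,.11),c2w(-.002,-.03,.11)],[2.0,2])
p,d=manip.grab_frame("side");cv2.imwrite("pics/s4.png",cv2.resize(p[160:320,160:340,::-1],None,fx=4,fy=3.7))
```

```text
t 9.47 pos [0.5896 0.2409 0.1083] cut [0.0726 0.3684 0.1083] phi 17.09 F [ 0.6 -0.8 -4. ] gap 0.0576 tilt [-0.004 -0.001 -1.   ] j [ 0.21  0.35  1.67 -0.    1.13 -0.09]
0 [ 0.5245 -0.0299  0.11  ] -> [-3.546  5.994 -0.03 ] yaw 2.51
1 [ 0.5291 -0.1599  0.11  ] -> [-4.391  9.132 -0.028] yaw 2.51
```

View pics/s4.png

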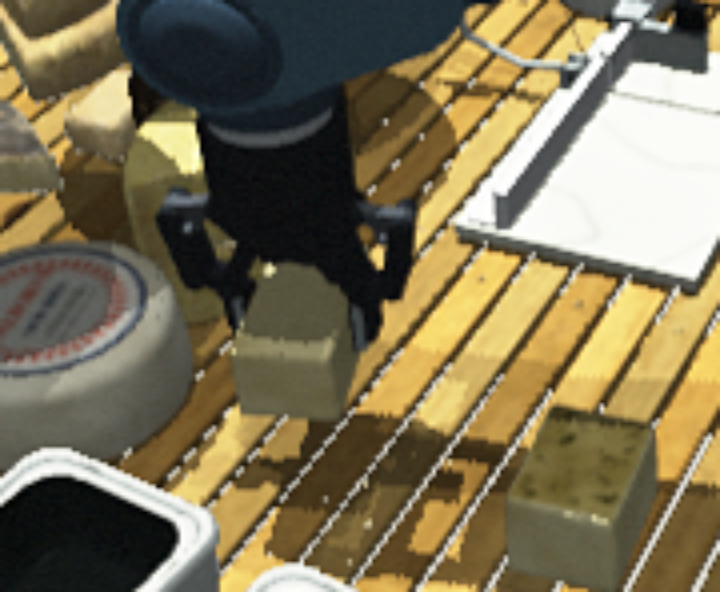

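The block is lifted level in the fingers. Carrying it over the slab.

Call:
servo_tool(
  commands=[
    {"translation": [-0.3,0.4,0],"yaw": 0.2},
    {"translation": [-0.7,1.0,0],"yaw": 0.5},
    {"translation": [-1.2,1.7,0],"yaw": 0.8},
    {"translation": [-1.7,2.5,0],"yaw": 1.1},
    {"translation": [-2.2,3.3,0],"yaw": 1.4},
    {"translation": [-2.6,4.0,0],"yaw": 1.7},
    {"translation": [-2.9,4.7,0],"yaw": 2.0},
    {"translation": [-3.2,5.3,0],"yaw": 2.2},
    {"translation": [-3.4,5.8,0],"yaw": 2.4},
    {"translation": [-3.55,6.2,0],"yaw": 2.5},
  ],
)

```text
t: 10.35
position: [0.5272, -0.0392, 0.1097]
orientation: [-0.0, 1.0, 0.017, -0.001]
force: [0.2, 0.3, -4.4]
finger_gap: 0.0576
```

Run:
```python
from h import *
plan([c2w(-.002,-.03,.11),c2w(-.002,-.03,.033)],[2.0,2])
```

```text
t 10.35 pos [ 0.5272 -0.0392  0.1097] cut [0.0004 0.0906 0.1097] phi 1.96 F [ 0.2  0.3 -4.4] gap 0.0576 tilt [-0.001  0.    -1.   ] j [-0.29  0.11  1.95 -0.    1.08 -0.32]
0 [ 0.5291 -0.1599  0.11  ] -> [-0.057  3.016 -0.008] yaw -0.01
1 [ 0.5291 -0.1599  0.033 ] -> [-0.054  3.016  1.917] yaw -0.01
```

Call:
servo_tool(
  commands=[
    {"translation": [-0.05,0.5,0],"yaw": 0},
    {"translation": [-0.05,1.1,0],"yaw": 0},
    {"translation": [-0.05,1.8,0.2],"yaw": 0},
    {"translation": [-0.05,2.4,0.5],"yaw": 0},
    {"translation": [-0.05,2.8,0.9],"yaw": 0},
    {"translation": [-0.05,3.0,1.3],"yaw": 0},
    {"translation": [-0.05,3.0,1.6],"yaw": 0},
    {"translation": [-0.05,3.0,1.8],"yaw": 0},
    {"translation": [-0.05,3.0,1.85],"yaw": 0},
    {"translation": [-0.05,3.0,1.85],"yaw": 0},
  ],
)

```text
t: 11.18
position: [0.53, -0.1564, 0.0357]
orientation: [-0.001, 1.0, 0.019, -0.001]
force: [0.1, -0.1, -4.3]
finger_gap: 0.0576
```

Run:
```python
from h import *
plan([c2w(-.002,-.056,.033),c2w(-.002,-.03,.031)],[2.0,2])
p,d=manip.grab_frame("side");cv2.imwrite("pics/s5.png",cv2.resize(p[120:260,240:400,::-1],None,fx=4,fy=4))
```

```text
t 11.18 pos [ 0.53   -0.1564  0.0357] cut [-0.001  -0.0266  0.0357] phi 2.14 F [ 0.1 -0.1 -4.3] gap 0.0576 tilt [-0.002  0.001 -1.   ] j [-0.49  0.29  1.91  0.    0.95 -0.53]
0 [ 0.53   -0.1858  0.033 ] -> [-0.027  0.734  0.066] yaw 0.02
1 [ 0.5291 -0.1599  0.031 ] -> [-0.026  0.085  0.117] yaw 0.02
```

View pics/s5.png

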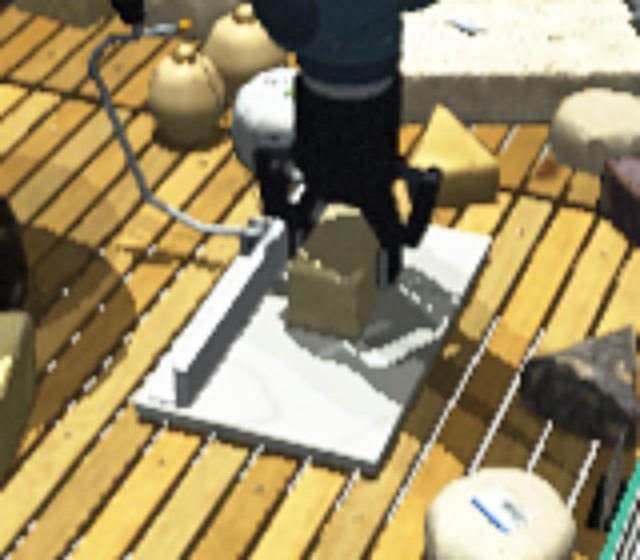

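Call:
servo_tool(
  commands=[
    {"translation": [0,0,0.05],"yaw": 0},
    {"translation": [0,0,0.1],"yaw": 0},
    {"translation": [0,0,0.13],"yaw": 0},
    {"translation": [0,0,0.16],"yaw": 0},
    {"translation": [0,0,0.16],"yaw": 0},
    {"translation": [0,0,0.16],"yaw": 0},
    {"translation": [0,0,0.16],"yaw": 0},
    {"translation": [0,0,0.16],"yaw": 0},
    {"translation": [0,0,0.16],"yaw": 0},
    {"translation": [0,0,0.16],"yaw": 0},
  ],
)

```text
t: 12.07
position: [0.5321, -0.1581, 0.032]
orientation: [0.001, 1.0, 0.018, 0.002]
force: [-0.3, 1.3, 6.0]
finger_gap: 0.0575
```

Call:
servo_tool(
  commands=[
    {"translation": [0,0.1,0],"yaw": 0},
    {"translation": [0,0.2,0],"yaw": 0},
    {"translation": [0,0.3,0],"yaw": 0},
    {"translation": [0,0.4,0],"yaw": 0},
    {"translation": [0,0.5,0],"yaw": 0},
    {"translation": [0,0.57,0],"yaw": 0},
    {"translation": [0,0.63,0],"yaw": 0},
    {"translation": [0,0.65,0],"yaw": 0},
    {"translation": [0,0.65,0],"yaw": 0},
    {"translation": [0,0.65,0],"yaw": 0},
  ],
)

```text
t: 12.9
position: [0.533, -0.1844, 0.032]
orientation: [0.001, 1.0, 0.018, 0.002]
force: [0.7, 0.1, 3.9]
finger_gap: 0.0576
```

Call:
servo_tool(
  commands=[
    {"translation": [0,0.03,0],"yaw": 0},
    {"translation": [0,0.06,0],"yaw": 0},
    {"translation": [0,0.09,0],"yaw": 0},
    {"translation": [0,0.11,0],"yaw": 0},
    {"translation": [0,0.12,0],"yaw": 0},
    {"translation": [0,0.12,0],"yaw": 0},
    {"translation": [0,0.12,0],"yaw": 0},
    {"translation": [0,0.12,0],"yaw": 0},
    {"translation": [0,0.12,0],"yaw": 0},
    {"translation": [0,0.12,0],"yaw": 0},
  ],
)

```text
t: 13.73
position: [0.5331, -0.1871, 0.032]
orientation: [-0.001, 1.0, 0.018, 0.001]
force: [-0.1, 8.7, 8.4]
finger_gap: 0.0572
```

Run:
```python
from h import *
plan([c2w(-.002,-.06,.033)],[2.0])
p,d=manip.grab_frame("side");cv2.imwrite("pics/s6.png",cv2.resize(p[120:260,240:400,::-1],None,fx=4,fy=4))
```

```text
t 13.73 pos [ 0.5331 -0.1871  0.032 ] cut [ 0.0011 -0.0574  0.032 ] phi 2.08 F [-0.1  8.7  8.4] gap 0.0572 tilt [ 0.003  0.002 -1.   ] j [-0.54  0.32  1.88  0.    0.94 -0.58]
0 [ 0.5301 -0.1898  0.033 ] -> [-0.078  0.065 -0.025] yaw 0.01
```

View pics/s6.png

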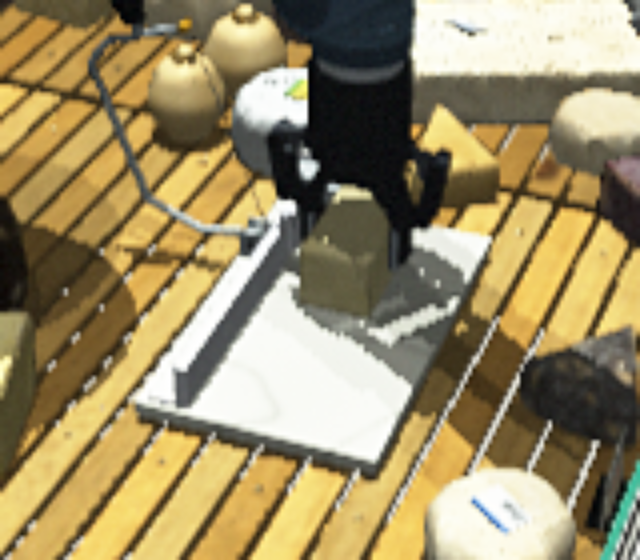

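Call:
servo_tool(
  commands=[
    {"translation": [0,0,0],"yaw": 0},
    {"translation": [0,0,0],"yaw": 0},
    {"translation": [0,0,0],"yaw": 0},
    {"translation": [0,0,0],"yaw": 0},
    {"translation": [0,0,0],"yaw": 0},
    {"translation": [0,0,-0.3],"yaw": 0},
    {"translation": [0,0,-0.8],"yaw": 0},
    {"translation": [0,0,-1.4],"yaw": 0},
    {"translation": [0,0,-2.0],"yaw": 0},
    {"translation": [0,0,-2.2],"yaw": 0},
  ],
  fingers=70,
)

```text
t: 14.62
position: [0.5338, -0.1896, 0.1228]
orientation: [0.002, 1.0, 0.018, 0.003]
force: [0.6, -0.8, 0.6]
finger_gap: 0.0698
```

Run:
```python
from h import *
plan([c2w(.001,-.026,.1),c2w(.0,-.026,.075)],[2.0,2])
p,d=manip.grab_frame("side");cv2.imwrite("pics/s7.png",cv2.resize(p[120:260,240:400,::-1],None,fx=4,fy=4))
p,d=manip.grab_frame("top");cv2.imwrite("pics/t7.png",cv2.resize(p[100:240,250:450,::-1],None,fx=4,fy=4))
```

```text
t 14.62 pos [ 0.5338 -0.1896  0.1228] cut [ 0.0017 -0.0599  0.1228] phi 2.09 F [ 0.6 -0.8  0.6] gap 0.0698 tilt [ 0.006 -0.004 -1.   ] j [-0.54  0.17  1.85 -0.    1.11 -0.58]
0 [ 0.5319 -0.1557  0.1   ] -> [-0.019 -0.851  0.567] yaw 0.01
1 [ 0.5309 -0.1558  0.075 ] -> [-0.048 -0.853  1.192] yaw 0.01
```

View pics/s7.png

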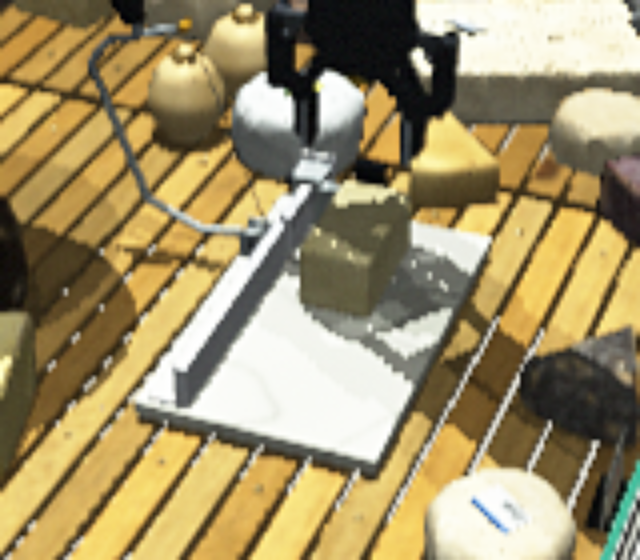

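View pics/t7.png

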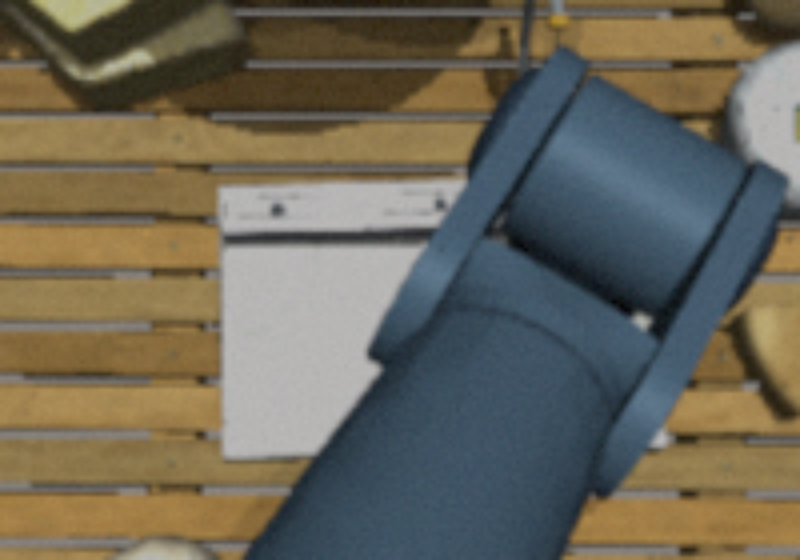

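Run:
```python
from h import *
p,d=manip.grab_frame("top");P=cloud("top",d)
m=(P[...,2]>.15)&(d>0)&(P[...,0]>.5)&(P[...,0]<.8)&(P[...,1]>-.36)&(P[...,1]<0.05)
q=P[m]
for z0 in np.arange(.15,.5,.025):
    s=q[(q[:,2]>=z0)&(q[:,2]<z0+.025)]
    if len(s):
        i=s[:,0].argmax();print(round(z0,3),len(s),"maxx pt",s[i].round(3),"xrange",s[:,0].min().round(3),"y",s[:,1].min().round(3),s[:,1].max().round(3))
p,d=manip.grab_frame("side");np.savez("pics/s7.npz",p=p,d=d)
cv2.imwrite("pics/s7b.png",cv2.resize(p[40:240,220:420,::-1],None,fx=3,fy=3))
```

```text
0.15 5 maxx pt [ 0.745 -0.178  0.162] xrange 0.74 y -0.18 -0.178
0.175 24 maxx pt [ 0.703 -0.183  0.199] xrange 0.658 y -0.187 -0.18
0.2 86 maxx pt [ 0.711 -0.173  0.224] xrange 0.663 y -0.193 -0.173
0.225 89 maxx pt [ 0.721 -0.172  0.249] xrange 0.703 y -0.194 -0.172
0.25 136 maxx pt [ 0.741 -0.188  0.271] xrange 0.53 y -0.194 -0.151
0.275 49 maxx pt [ 0.737 -0.181  0.276] xrange 0.521 y -0.191 -0.151
0.3 6 maxx pt [ 0.52  -0.154  0.315] xrange 0.513 y -0.156 -0.154
0.325 29 maxx pt [ 0.574 -0.167  0.344] xrange 0.501 y -0.175 -0.137
0.35 33 maxx pt [ 0.583 -0.172  0.359] xrange 0.5 y -0.172 -0.133
0.375 466 maxx pt [ 0.741 -0.359  0.399] xrange 0.5 y -0.359 -0.122
0.4 4466 maxx pt [ 0.751 -0.003  0.425] xrange 0.5 y -0.36 0.049
0.425 4083 maxx pt [0.771 0.046 0.434] xrange 0.5 y -0.36 0.05
0.45 10 maxx pt [ 0.506 -0.112  0.45 ] xrange 0.501 y -0.114 -0.106
0.475 46 maxx pt [ 0.735 -0.318  0.486] xrange 0.72 y -0.358 -0.008
```

View pics/s7b.png

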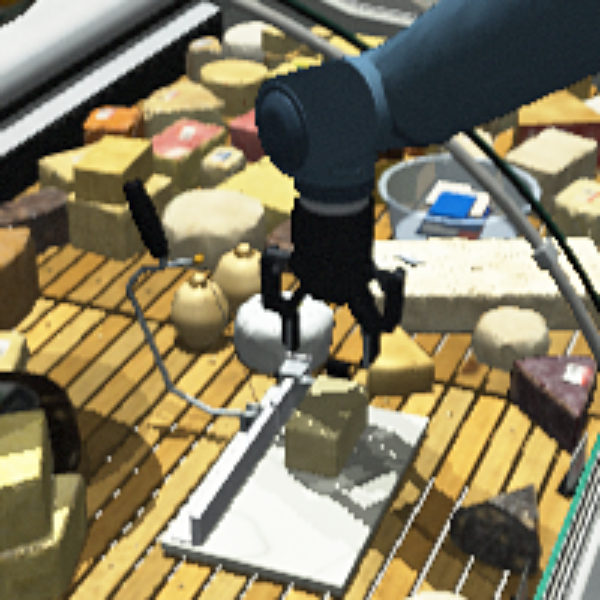

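Call:
servo_tool(
  commands=[
    {"translation": [0,-0.3,0],"yaw": 0},
    {"translation": [-0.05,-0.7,0],"yaw": 0},
    {"translation": [-0.05,-0.85,0],"yaw": 0},
    {"translation": [-0.1,-0.85,0.1],"yaw": 0},
    {"translation": [-0.1,-0.85,0.3],"yaw": 0},
    {"translation": [-0.1,-0.85,0.5],"yaw": 0},
    {"translation": [-0.1,-0.85,0.7],"yaw": 0},
    {"translation": [-0.1,-0.85,0.8],"yaw": 0},
    {"translation": [-0.1,-0.85,0.9],"yaw": 0},
    {"translation": [-0.1,-0.85,0.9],"yaw": 0},
  ],
  fingers=0,
)

```text
t: 15.65
position: [0.5258, -0.1544, 0.0808]
orientation: [-0.0, 1.0, 0.018, -0.001]
force: [0.2, -0.2, -0.3]
finger_gap: -0.0002
```

Run:
```python
from h import *
plan([c2w(-.003,-.026,.07)],[2.0])
p,d=manip.grab_frame("side");cv2.imwrite("pics/s8.png",cv2.resize(p[100:240,240:400,::-1],None,fx=4,fy=4))
P=cloud("side",d)
m=(abs(P[...,2]-.072)<.004)&(P[...,0]>.48)&(P[...,0]<.58)&(P[...,1]>-.26)&(P[...,1]<-.1)
q=np.array([w2c(a) for a in P[m]])*1000
print(len(q),q.min(0),q.max(0),cv2.minAreaRect(q[:,:2].astype(np.float32)))
```

```text
t 15.65 pos [ 0.5258 -0.1544  0.0808] cut [-0.0051 -0.0244  0.0808] phi 2.07 F [ 0.2 -0.2 -0.3] gap -0.0002 tilt [-0.002  0.001 -1.   ] j [-0.49  0.2   1.91 -0.    1.03 -0.53]
0 [ 0.5279 -0.1559  0.07  ] -> [0.052 0.039 0.271] yaw 0.01
207 [ -26.60814897 -108.79049455   68.07549752] [28.28336112 -3.60097897 74.45137765] ((0.8440532684326172, -56.187164306640625), (54.86079406738281, 105.18653869628906), 0.030951714143157005)
```

View pics/s8.png

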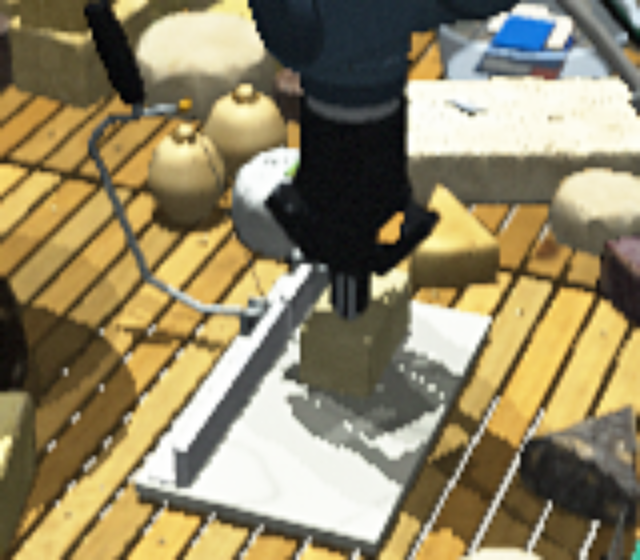

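The block lies at cutter (1, −57) mm, square to the fence, with the shut fingers over its left part. Pressing down.

Call:
servo_tool(
  commands=[
    {"translation": [0.05,0,0.06],"yaw": 0},
    {"translation": [0.05,0,0.12],"yaw": 0},
    {"translation": [0.05,0,0.18],"yaw": 0},
    {"translation": [0.05,0,0.22],"yaw": 0},
    {"translation": [0.05,0,0.26],"yaw": 0},
    {"translation": [0.05,0,0.3],"yaw": 0},
    {"translation": [0.05,0,0.33],"yaw": 0},
    {"translation": [0.05,0,0.35],"yaw": 0},
    {"translation": [0.05,0,0.35],"yaw": 0},
    {"translation": [0.05,0,0.35],"yaw": 0},
  ],
)

```text
t: 16.53
position: [0.5304, -0.1544, 0.072]
orientation: [0.0, 1.0, 0.018, 0.002]
force: [-6.1, 6.6, 21.7]
finger_gap: 0.0
```

Call:
servo_tool(
  commands=[
    {"translation": [0.06,0.01,0.02],"yaw": 0},
    {"translation": [0.12,0.02,0.02],"yaw": 0},
    {"translation": [0.18,0.02,0.02],"yaw": 0},
    {"translation": [0.24,0.02,0.02],"yaw": 0},
    {"translation": [0.3,0.02,0.02],"yaw": 0},
    {"translation": [0.36,0.02,0.02],"yaw": 0},
    {"translation": [0.42,0.02,0.02],"yaw": 0},
    {"translation": [0.48,0.02,0.02],"yaw": 0},
    {"translation": [0.52,0.02,0.02],"yaw": 0},
    {"translation": [0.52,0.02,0.02],"yaw": 0},
  ],
)

```text
t: 17.37
position: [0.5517, -0.1537, 0.0719]
orientation: [-0.001, 1.0, 0.018, 0.002]
force: [-5.6, 9.6, 25.8]
finger_gap: -0.0
```

```bash
cat > look.py <<'E'
from h import *
import sys
plan([c2w(.026,-.026,.07)],[2.0])
p,d=manip.grab_frame("side");cv2.imwrite(f"pics/{sys.argv[1]}.png",cv2.resize(p[100:240,240:400,::-1],None,fx=4,fy=4))
P=cloud("side",d)
m=(abs(P[...,2]-.072)<.004)&(P[...,0]>.48)&(P[...,0]<.588)&(P[...,1]>-.26)&(P[...,1]<-.1)
q=np.array([w2c(a) for a in P[m]])*1000
print(len(q),q.min(0),q.max(0),cv2.minAreaRect(q[:,:2].astype(np.float32)))
E
python3 look.py s9
```

```text
t 17.37 pos [ 0.5517 -0.1537  0.0719] cut [ 0.0209 -0.0247  0.0719] phi 2.09 F [-5.6  9.6 25.8] gap -0.0 tilt [ 0.004  0.001 -1.   ] j [-0.47  0.26  1.85  0.    1.02 -0.51]
0 [ 0.5569 -0.1549  0.07  ] -> [0.128 0.033 0.049] yaw 0.02
181 [  -5.23655626 -116.55571884   68.0303829 ] [51.41668862 -4.53704415 75.49960426] ((22.94373893737793, -60.57586669921875), (112.7303237915039, 55.503170013427734), 89.10562133789062)
```

View pics/s9.png

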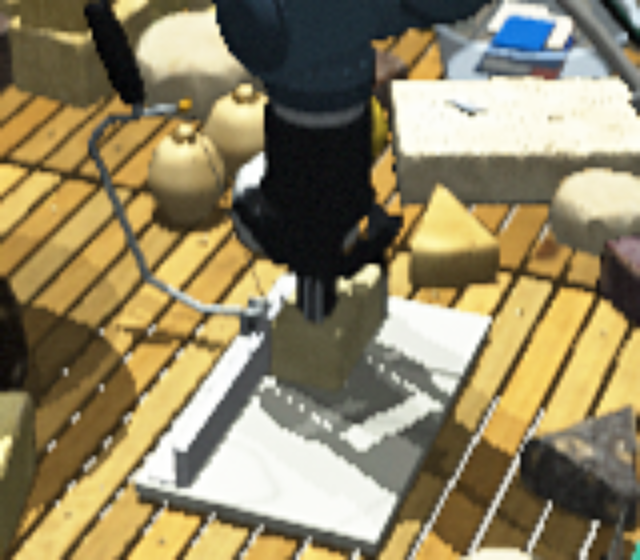

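Block slid without slip; about 3 mm remains to the fence. Now the diagonal push: forward, right and down together.

Call:
servo_tool(
  commands=[
    {"translation": [0.03,0.01,0.01],"yaw": 0},
    {"translation": [0.06,0.02,0.02],"yaw": 0},
    {"translation": [0.09,0.03,0.03],"yaw": 0},
    {"translation": [0.11,0.03,0.04],"yaw": 0},
    {"translation": [0.13,0.04,0.05],"yaw": 0},
    {"translation": [0.14,0.04,0.05],"yaw": 0},
    {"translation": [0.14,0.04,0.05],"yaw": 0},
    {"translation": [0.14,0.04,0.05],"yaw": 0},
    {"translation": [0.14,0.04,0.05],"yaw": 0},
    {"translation": [0.14,0.04,0.05],"yaw": 0},
  ],
)

```text
t: 18.25
position: [0.5566, -0.1549, 0.0719]
orientation: [-0.001, 1.0, 0.019, 0.0]
force: [-14.8, 12.9, 40.7]
finger_gap: 0.0001
```

```bash
python3 look.py s10
```

```text
t 18.25 pos [ 0.5566 -0.1549  0.0719] cut [ 0.0257 -0.026   0.0719] phi 2.12 F [-14.8  12.9  40.7] gap 0.0001 tilt [ 0.     0.002 -1.   ] j [-0.47  0.28  1.84  0.    1.03 -0.51]
0 [ 0.5569 -0.1549  0.07  ] -> [0.009 0.    0.047] yaw 0.02
201 [  -3.26500637 -117.32385878   68.17994711] [55.48732403 -2.96053819 75.56837169] ((26.93583106994629, -60.86331558227539), (114.76885223388672, 56.89973449707031), 88.0972900390625)
```

View pics/s10.png

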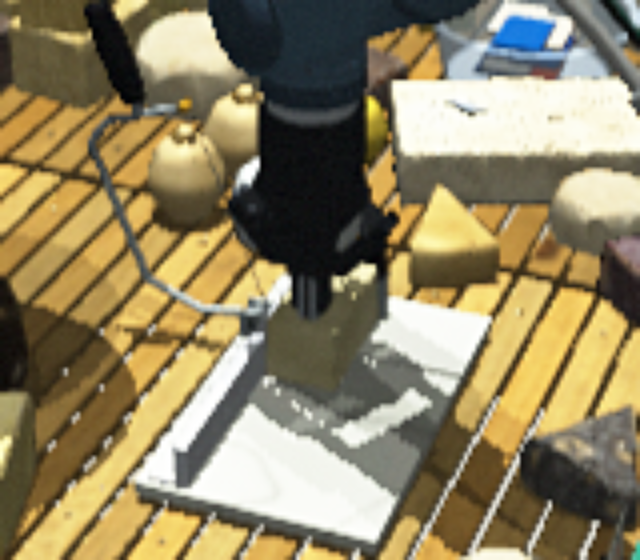

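Call:
servo_tool(
  commands=[
    {"translation": [0.01,0.01,0],"yaw": 0},
    {"translation": [0.02,0.02,0],"yaw": 0},
    {"translation": [0.03,0.03,0],"yaw": 0},
    {"translation": [0.03,0.04,0],"yaw": 0},
    {"translation": [0.03,0.04,0],"yaw": 0},
    {"translation": [0.03,0.04,0],"yaw": 0},
    {"translation": [0.03,0.04,0],"yaw": 0},
    {"translation": [0.03,0.04,0],"yaw": 0},
    {"translation": [0.03,0.04,0],"yaw": 0},
    {"translation": [0.03,0.04,0],"yaw": 0},
  ],
)

```text
t: 19.13
position: [0.558, -0.1565, 0.0719]
orientation: [-0.001, 1.0, 0.018, 0.001]
force: [-14.3, 12.2, 39.9]
finger_gap: -0.0
```

```bash
python3 - <<'E'
from h import *
for i in range(4):
    p,d=manip.grab_frame("side");s=manip.get_state();print(round(s["t"],2),w2c(s["position"]).round(4),s["force"].round(1))
E
python3 - <<'E'
from h import *
# compare block top edges with expected seated corners
p,d=manip.grab_frame("side")
im=cv2.resize(p[140:230,260:360,::-1],None,fx=7,fy=6.6,interpolation=cv2.INTER_CUBIC)
for y in(-.005,-.110):
  for x in(-.003,.055):
    u=proj("side",c2w(x,y,.072));print(x,y,u);cv2.circle(im,(int((u[0]+.5-260)*7),int((u[1]+.5-140)*6.6)),4,(0,0,255),1)
cv2.imwrite("pics/s11.png",im)
E
```

```text
19.18 [ 0.0271 -0.0277  0.0719] [-14.2  12.7  39.5]
19.23 [ 0.0271 -0.0277  0.0719] [-13.7  11.7  39.3]
19.28 [ 0.0271 -0.0277  0.0719] [-15.   12.6  38.9]
19.33 [ 0.0271 -0.0277  0.0719] [-14.3  11.6  38.7]
-0.003 -0.005 [324.16347265 183.33036796]
0.055 -0.005 [305.66619575 179.3598802 ]
-0.003 -0.11 [335.61183625 165.18441888]
0.055 -0.11 [318.0639152  161.65852588]
```

View pics/s11.png

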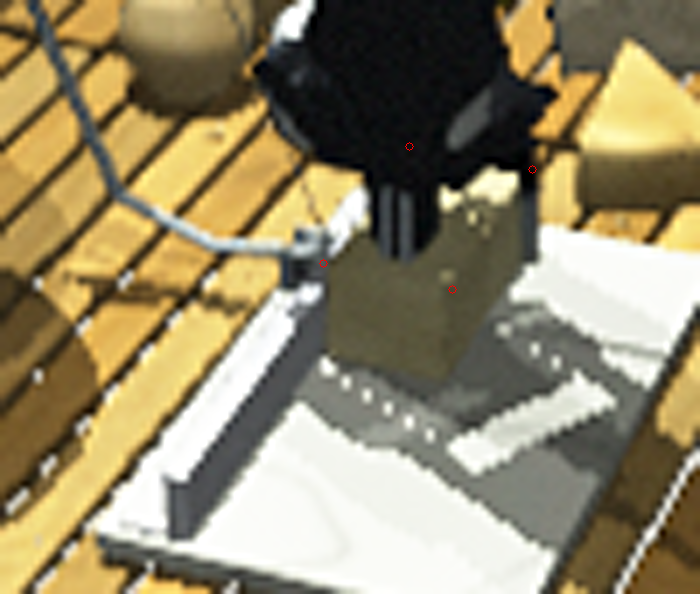

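Run:
```python
from h import *
a=cv2.imread("pics/s10.png");b9=cv2.imread("pics/s9.png")
p,d=manip.grab_frame("side");b=cv2.resize(p[100:240,240:400,::-1],None,fx=4,fy=4)
def crop(i):return cv2.cvtColor(i[330:410,255:375],cv2.COLOR_BGR2GRAY).astype(np.float32)
for n,i in(("s9",b9),("s10",a)):
    A,B=crop(i),crop(b);g=[]
    s=cv2.findTransformECC(A,B,np.eye(2,3,dtype=np.float32),cv2.MOTION_TRANSLATION,(3,200,1e-6));print(n,s[0],s[1][:,2]/4,"px full")
print(proj("side",c2w(.001,0,.03))-proj("side",c2w(0,0,.03)),"px/mm x", proj("side",c2w(0,.001,.03))-proj("side",c2w(0,0,.03)),"px/mm y")
cv2.imwrite("pics/cmp.png",np.hstack([i[250:430,220:420] for i in(b9,a,b)]))
```

```text
s9 0.8744604264631737 [-0.39790776 -0.09736728] px full
s10 0.9287235522160568 [-0.04025837 -0.0116611 ] px full
[-0.31685141 -0.07071314] px/mm x [-0.11493335  0.18786078] px/mm y
```

View pics/cmp.png

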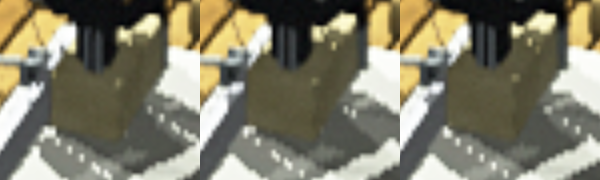

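Call:
servo_tool(
  commands=[
    {"translation": [0,0.02,0],"yaw": 0},
    {"translation": [0,0.04,0],"yaw": 0},
    {"translation": [0,0.06,0],"yaw": 0},
    {"translation": [0,0.08,0],"yaw": 0},
    {"translation": [0,0.08,0],"yaw": 0},
    {"translation": [0.01,0.08,0],"yaw": 0},
    {"translation": [0.02,0.08,0],"yaw": 0},
    {"translation": [0.02,0.08,0],"yaw": 0},
    {"translation": [0.02,0.08,0],"yaw": 0},
    {"translation": [0.02,0.08,0],"yaw": 0},
  ],
)

```text
t: 20.27
position: [0.5597, -0.1598, 0.0719]
orientation: [-0.001, 1.0, 0.018, 0.002]
force: [-11.3, 12.0, 36.0]
finger_gap: 0.0
```

Run:
```python
from h import *
p,d=manip.grab_frame("side");s=manip.get_state();print(round(s["t"],2),w2c(s["position"]).round(4),s["force"].round(1))
P=cloud("side",d);c,sn=np.cos(TH),np.sin(TH)
X=P[...,0]-O[0];Y=P[...,1]-O[1];C=np.stack([X*c+Y*sn,-X*sn+Y*c,P[...,2]],-1)*1000
m=(C[...,0]>2)&(C[...,0]<48)&(C[...,2]>30)&(C[...,2]<62)&(abs(C[...,1]+5)<15);q=C[m]
print("left face y",len(q),np.percentile(q[:,1],[10,50,90]).round(1)); f=np.polyfit(q[:,0],q[:,1],1);print("tilt",f)
m=(C[...,1]>-90)&(C[...,1]<-15)&(C[...,2]>30)&(C[...,2]<62)&(abs(C[...,0]+3)<10);q=C[m]
print("near face x",len(q),np.percentile(q[:,0],[10,50,90]).round(1) if len(q) else '')
m=(abs(C[...,2]-20)<4)&(C[...,0]>-75)&(C[...,0]<40)&(C[...,1]>100)&(C[...,1]<160)
q=C[m];print("slab left edge max y (exp 140)",np.percentile(q[:,1],[95,99,100]).round(1))
m=(abs(C[...,2]-20)<4)&(C[...,1]>20)&(C[...,1]<130)&(C[...,0]<-60)&(C[...,0]>-110);print("slab near edge (exp -85)",np.percentile(C[m][:,0],[0,1,5]).round(1))
m=(C[...,2]>25)&(C[...,2]<50)&(C[...,1]>20)&(C[...,1]<130)&(abs(C[...,0]-55)<8);print("fence face (exp 55)",np.percentile(C[m][:,0],[10,50,90]).round(1))
m=(C[...,2]>59)&(C[...,2]<90)&(C[...,1]<-90)&(C[...,1]>-140)&(C[...,0]>-10)&(C[...,0]<30);print("tab",m.sum(),np.percentile(C[m],[5,50,95],axis=0).round(1) if m.sum() else'')
```

```text
20.32 [ 0.0287 -0.0311  0.0719] [-11.8  11.7  36.6]
left face y 130 [-8.7 -6.  -3.4]
tilt [-0.01663928 -5.80248821]
near face x 70 [-0.9  0.2  1.2]
slab left edge max y (exp 140) [140.5 142.1 143.8]
slab near edge (exp -85) [-84.1 -83.5 -82.7]
fence face (exp 55) [55.9 57.  57.9]
tab 61 [[  -2.7 -118.8   60.4]
 [   3.2 -109.8   71.4]
 [  16.   -91.7   84.8]]
```

Call:
servo_tool(
  commands=[
    {"translation": [0,0,0],"yaw": 0},
    {"translation": [0,0,0],"yaw": 0},
    {"translation": [0,0,0],"yaw": 0},
    {"translation": [0,0,0],"yaw": 0},
    {"translation": [0,0,0],"yaw": 0},
    {"translation": [0,0,0],"yaw": 0},
    {"translation": [0,0,0],"yaw": 0},
    {"translation": [0,0,0],"yaw": 0},
    {"translation": [0,0,0],"yaw": 0},
    {"translation": [0,0,0],"yaw": 0},
  ],
)

```text
t: 21.15
position: [0.5597, -0.1599, 0.0719]
orientation: [-0.001, 1.0, 0.018, 0.002]
force: [-10.4, 12.4, 36.4]
finger_gap: -0.0002
```

```bash
python3 look.py s12
```

```text
t 21.15 pos [ 0.5597 -0.1599  0.0719] cut [ 0.0286 -0.0311  0.0719] phi 2.1 F [-10.4  12.4  36.4] gap -0.0002 tilt [ 0.003  0.001 -1.   ] j [-0.47  0.28  1.83  0.    1.03 -0.51]
0 [ 0.5569 -0.1549  0.07  ] -> [-0.066 -0.127  0.047] yaw 0.02
224 [  -2.46853388 -118.36184264   68.08923491] [54.61799354 -4.21425932 75.18073074] ((26.370237350463867, -61.4063835144043), (114.57681274414062, 56.3615608215332), 89.30696105957031)
```

View pics/s12.png

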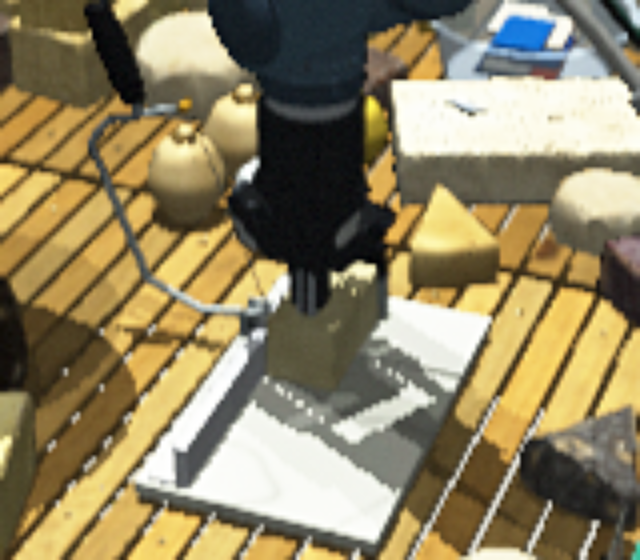

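```bash
cat > face.py <<'E'
from h import *
import sys
L=[];G=[]
for i in range(4):
    p,d=manip.grab_frame("side");G.append(p.astype(np.float32).mean(2))
    P=cloud("side",d);c,sn=np.cos(TH),np.sin(TH)
    X=P[...,0]-O[0];Y=P[...,1]-O[1];C=np.stack([X*c+Y*sn,-X*sn+Y*c,P[...,2]],-1)*1000
    m=(C[...,0]>4)&(C[...,0]<46)&(C[...,2]>30)&(C[...,2]<60)&(abs(C[...,1]+6)<8);L.append(C[m][:,1].mean())
s=manip.get_state();print(round(s["t"],2),w2c(s["position"]).round(4),s["force"].round(1),"left face",np.round(L,2),np.mean(L))
g=np.mean(G,0);np.save(f"pics/{sys.argv[1]}.npy",g)
if len(sys.argv)>2:
    a=np.load(f"pics/{sys.argv[2]}.npy")
    for r in((184,200,305,328),(178,190,318,332)):
        A,B=[cv2.resize(x[r[0]:r[1],r[2]:r[3]],None,fx=4,fy=4,interpolation=cv2.INTER_CUBIC).astype(np.float32) for x in(a,g)]
        print("shift px",cv2.findTransformECC(A,B,np.eye(2,3,dtype=np.float32),cv2.MOTION_TRANSLATION,(3,200,1e-6))[1][:,2]/4,"maxdiff",abs(A-B).max())
E
python3 face.py fA
```

```text
21.4 [ 0.0287 -0.0311  0.0719] [-11.5  12.8  36.2] left face [-6.12 -6.43 -6.32 -6.3 ] -6.2910797667659955
```

Call:
servo_tool(
  commands=[
    {"translation": [0,0.02,0],"yaw": 0},
    {"translation": [0,0.04,0],"yaw": 0},
    {"translation": [0,0.06,0],"yaw": 0},
    {"translation": [0,0.08,0],"yaw": 0},
    {"translation": [0,0.08,0],"yaw": 0},
    {"translation": [0,0.08,0],"yaw": 0},
    {"translation": [0,0.08,0],"yaw": 0},
    {"translation": [0,0.08,0],"yaw": 0},
    {"translation": [0,0.08,0],"yaw": 0},
    {"translation": [0,0.08,0],"yaw": 0},
  ],
)

```text
t: 22.23
position: [0.5607, -0.1625, 0.0719]
orientation: [-0.001, 1.0, 0.018, 0.003]
force: [-7.0, 14.3, 33.4]
finger_gap: 0.0001
```

```bash
python3 face.py fB fA
```

```text
22.43 [ 0.0296 -0.0337  0.0719] [-6.7 13.7 34.7] left face [-5.78 -6.35 -6.1  -6.2 ] -6.105612221104059
shift px [ 0.5853777 -0.36648  ] maxdiff 130.60878
shift px [ 0.10130556 -0.43104574] maxdiff 41.116135
```

Call:
servo_tool(
  commands=[
    {"translation": [0.01,0,0],"yaw": 0},
    {"translation": [0.02,0,0],"yaw": 0},
    {"translation": [0.03,0.005,0.01],"yaw": 0},
    {"translation": [0.04,0.01,0.01],"yaw": 0},
    {"translation": [0.04,0.01,0.01],"yaw": 0},
    {"translation": [0.04,0.01,0.01],"yaw": 0},
    {"translation": [0.04,0.01,0.01],"yaw": 0},
    {"translation": [0.04,0.01,0.01],"yaw": 0},
    {"translation": [0.04,0.01,0.01],"yaw": 0},
    {"translation": [0.04,0.01,0.01],"yaw": 0},
  ],
)

```text
t: 23.27
position: [0.5609, -0.1625, 0.0718]
orientation: [-0.002, 1.0, 0.018, 0.001]
force: [-15.1, 15.2, 41.0]
finger_gap: -0.0001
```

```bash
python3 face.py fC fB; python3 look.py s13
```

```text
23.47 [ 0.0297 -0.0337  0.0718] [-15.   15.7  41.1] left face [-6.21 -6.18 -6.22 -5.76] -6.093906404641591
shift px [0.1745772  0.15247086] maxdiff 112.5733
shift px [-0.19294     0.00158254] maxdiff 35.256653
t 23.47 pos [ 0.5609 -0.1625  0.0718] cut [ 0.0297 -0.0337  0.0718] phi 2.11 F [-15.   15.7  41.1] gap -0.0003 tilt [ 0.001  0.003 -1.   ] j [-0.48  0.29  1.82  0.    1.03 -0.52]
0 [ 0.5569 -0.1549  0.07  ] -> [-0.092 -0.193  0.047] yaw 0.02
225 [  -2.37792114 -115.99464481   68.21072762] [54.72977753 -4.01778513 75.87959604] ((26.60759735107422, -60.28926086425781), (112.58993530273438, 56.0669059753418), 88.80508422851562)
```

View pics/s13.png

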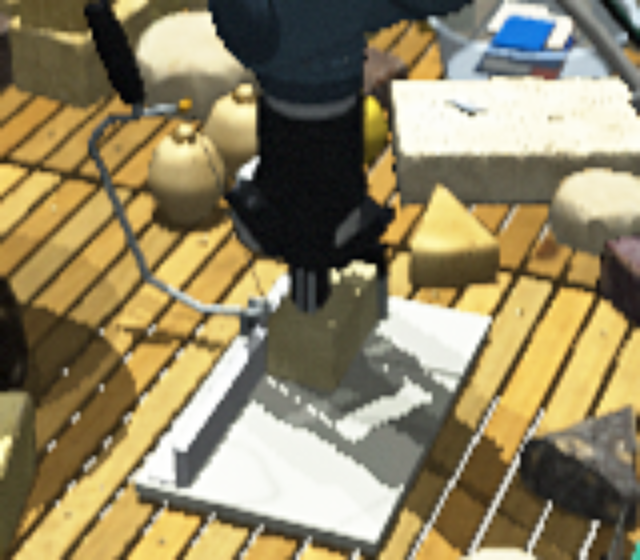

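The hold is steady: 41 N down, 15 N into the fence and 16 N into the stop, with fingers about 26 mm left of the groove. Handing in.

Run:
```python
from rig import manip
print(manip.hand_in());s=manip.get_state();print(s["t"],s["position"].round(4),s["force"].round(1))
```

```text
the job is handed in; nothing more can be done
None
the job is handed in; nothing more can be done
```

The job is handed in at about 23.5 s, with the arm still holding the diagonal push. The program gave no verdict.

**What I did**
- I pushed the portion stop right with shut fingers until it hit its end. The force rose from about 2 N to 16 N with no further travel.
- I gripped the pale block (57.7 mm measured between the fingers), carried it level, and set it on the slab. Then I slid it against the stop, where I felt about 9 N.
- I let go, shut the fingers on the top of the left part, and pushed the block forward into the fence, then down and into the corner.

**Last checks before handing in**
- **Push:** the tool pushed with about 41 N down, 15 N toward the fence and 16 N toward the stop. The readings held steady over the last 0.2 s.
- **Fingers:** they pressed about 26 mm left of the groove.
- **Block:** its left end measured y ≈ −6 mm against −5 mm expected, which is within the camera error, and its yaw was about 1°. It did not move during the final pushes.
- **Bow and other cheeses:** the bow was still folded back in the last picture, and the cheeses in view looked undisturbed. I did not measure how far any of them had moved.

**What disagreed or could not be checked**
- While I tuned the push, the fingers slipped several millimetres on the cheese, at a lower friction (about 0.45) than the 0.6 stated. They were sticking again at the end.
- The separate forces on the fence and the stop could not be measured. I inferred them from the total force on the tool.
- The image-shift comparison of the block was upset by moving shadows, so I relied on depth for its position.

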